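# Set the depth stop of the drilling stand on a valve body and lock it

### The arm

A 6-joint arm with a two-finger parallel gripper is mounted at the origin on the work surface. World frame = base frame: x ahead of the robot, y to its left, z up, the work surface at z = 0. Lengths are in m, angles in degrees, forces in N, time in s.
With the tool pointing down it reaches from about 0.275 to 1 m from the base axis. Payload 8.4 kg.
Tool frame: the origin (TCP) lies at the very end of the fingers, on their centre line; the grasp point (between the pads) lies 19 mm behind it; z points along the fingers, y is the line along which they close (so a half turn about z gives the same grasp; the last joint's range is limited). The gripper opens to 85 mm and grips with 20 to 120 N. Pads are 22 mm wide; open, the fingers measure 114 mm over their backs; the gripper's body (76 mm by 85 mm) begins 54 mm behind the grasp point. The pads swing forward as they close: fully open they stand 13 mm farther back than shut.
Start: joints at [71.253, 20.225, 93.587, -0, 66.188, -0.138], TCP at [0.199, 0.592, 0.208] pointing down, gripper open.
Joint ranges: [-150.9, 150.9], [-52.94, 120.26], [3.33, 152.33], [-74.26, 254.26], [0, 154.13], [-172.89, 172.89]. Speed limits (degrees/s): [127.2, 127.2, 159.86, 180, 180, 180].

### API

Orientations are given as [roll, pitch, yaw] about the fixed x, y, z axes, in that order (R = Rz(yaw) Ry(pitch) Rx(roll)).
In Python, from rig import observe, eyes, order gives the robot as it stands.
- The arm moves only by the tool arm_command, never from a script. Its argument "targets" is one flat list of numbers, 7 for each row, row after row: the shift along the tool's x, y, z in units of 60 mm (1.0 is 60 mm), then the turn, a rotation vector about the tool's x, y, z in units of 5 degrees (1.0 is 5 degrees), then the opening, from 0 (shut) to 1 (fully open). A call has exactly 8 rows; each row shifts and turns the commanded pose from where the row before left it, along the tool's axes as they then stand; what a row does not reach is not made up. A row lasts 1/8 s, in which the tool goes at most 62.5 mm and 10.7 degrees, less where a joint would pass 70% of its speed; a pose out of reach is approached as far as the arm can. A call is refused whole if a number of a shift passes 1 or a number of a turn 1, either way. A call with a gripper value outside its range is refused whole. The fingers move at their own pace and stop on an object; the grip force is fixed at half the most. Time passes only in rows, so rows that do not move let the fingers close, or fill a call up. It gives the time, the measured TCP pose, the force, the opening and the grip force at its end, in the units of the state.
- observe(): the state, without advancing time (a new reading comes with each control period).
- eyes.snapshot(name): name is "scene" or "top"; returns the picture (384x512x3 uint8, red, green, blue); there is no depth.
- eyes.camera_model(name): a dict with "camera_matrix" (3x3 intrinsics, pixels), "R" (3x3) and "t" (3): a world point X has camera coordinates R X + t. Camera axes: x right, y down, z forward; pixel columns grow to the right and rows downward; lengths in m; the calibration is good to about 2 mm. A picture is of the moment at which its call begins. camera_model takes no time and is no camera call.
- order.hand_in(): hands the job in; it is judged then, once.
The state is a dict: "time_s": time; "qpos": joint angles; "joint_velocities": joint speeds; "joint_efforts": joint torques, N m; "eef_pos": TCP position; "orientation": TCP orientation; "contact_force": force on the tool from outside, world axes, zero at the start; "moment": the same for the moment, N m; "grip_width": finger opening in m; "grip_force": force on a finger pad.
Only numpy, scipy, OpenCV 4.12 (cv2) and the standard library are available. Lean on these libraries where they do the work, as an engineer would, in place of code of your own. Each camera call takes 0.05 s, during which the arm holds its last target. There are 200 camera calls.

### The job

Slide the aluminium valve body along the bed of the drilling stand until its end sits fully home, flat against the fence under the stop. Then gently push the depth-stop rod down until its foot rests on top of the part with no gap, and after that swing the clamp lever all the way round to its end stop to lock it. Leave the other things on the bench where they are.

Things in the scene. Friction and masses are not known exactly. Their poses are not given: they have to be found in the camera images.
- stand: Drilling stand bolted to the bench, a C-frame open to its -y side. Origin: on the bench surface, directly below the stop rod's vertical axis; z up. Flat steel bed: x -80..80, y -220..130 mm, top 20 mm above the bench. Column behind the fence: x -25..25, y 80..120, up to 185 mm. The only such fixture on the bench.
- part: Cast-aluminium valve body lying loose on the bed before the fence, up to 1 kg. Origin: centre of its underside; z up, long axis y. Lower flange 80 (x) x 140 (y) x 28 mm high, flat ends; on it a flat-topped block 64 x 110 mm. A push of 3 to 10 N slides it. Fully home, an end lies flat on the fence: origin at y = -15 mm, x about 0 in the stand's frame.
- part_top (a point): Centre of the part's flat top face, 45 mm above its underside.
- rod (a joint): Depth-stop rod, sliding vertically through the head. Value: how far it has been lowered from its top position, m, 0 to 0.075. It stays where it is left; pushing it down takes about 4 N plus a little for speed. With the part under it (top 65 mm above the bench) the foot touches at 0.060.
- foot (a point): Centre of the flat underside of the stop's foot (steel disc 36 mm across, 12 thick, at the rod's lower end). 125 mm above the bench when the rod value is 0, lower by the rod value.
- cap_top (a point): Centre of the top of the grey plastic round push cap on the rod's upper end (46 mm across, 18 thick). 275 mm above the bench when the rod value is 0, lower by the rod value.
- lever (a joint): Clamp lever on top of the head, turning about a vertical axis clockwise seen from above. Value in rad: 0 = loose, pointing along the stand's -x; 1.2 = end stop, locked, swung towards the stand's +y (the column). It stays where it is left; about 2 N at the grip moves it.
- lever_pivot (a point): Point on the lever's vertical axis, on the head's top face: stand frame (0, 42, 175) mm.
- lever_grip (a point): Top of the lever's upright grey plastic round grip (18 mm thick, standing 90 mm from the pivot axis). 242 mm above the bench; the grip reaches down to 184 mm, the bar (12 mm thick) below it lies at 193 mm.
- wrench: Bystander: open-ended steel wrench lying flat near the stand, 190 mm long. Origin at its underside or middle.
- hitch_ball: Bystander: dark steel trailer hitch ball standing on its flange, 52 across, 70 mm high. Origin at its underside or middle.
- dish: Bystander: open white plastic dish with bolts in it, 110 across, 35 mm high. Origin at its underside or middle.
- carton: Bystander: cardboard carton 100 x 200 x 65 mm high. Origin at its underside or middle.
- drill_case: Bystander: red plastic drill-bit case 90 x 170 x 35 mm high. Origin at its underside or middle.
- jar: Bystander: blue plastic jar 70 across, 90 mm high. Origin at its underside or middle.
- index_case: Bystander: flat grey case 160 x 220 x 40 mm high. Origin at its underside or middle.
- fence (a point): Middle of the fence's front (-y) face, stand frame (0, 55, 32) mm. The fence is a dark bar across the bed, x -70..70 mm, its top 45 mm above the bench.
- head_tip (a point): Centre of the free (-y) end of the head's top face, stand frame (0, -25, 175) mm. The head is an overhanging arm, x -23..23, from y = 120 to -25 mm, underside 140 mm and top 175 mm above the bench.
Things that resemble listed ones, but are neither listed nor needed, are in the scene too. Leave any purple or yellow look-alike of the part alone.

How it is judged (in metres and radians):
On the way, in this order (a step that is already met when the one before it is completed fails the run):
1. the part is home against the fence, under the stop (y of part in the frame of stand above -0.018 m and angle between the y axis of part and the y axis of stand, either way round below 0.05 rad and x of part in the frame of stand between -0.03 and 0.03 m and angle between part's own z axis and vertical below 0.05 rad and z of part in the frame of stand below 0.024 m), for 0.2 s.
2. the stop's foot rests on the part (all of step 1 and z of foot in the frame of part between 0.042 and 0.0465 m), for 0.2 s.
3. the clamp lever is at its end stop, the foot still on the part (all of step 2 and value of joint lever above 1.12 rad), for 0.2 s.
At the end, for the whole second after the job is handed in: The part lies flat on the bed, its end within 3 mm of the fence, within 0.05 rad of square and within 30 mm of the stop's axis sideways; the foot is within 1.5 mm of touching its top; the lever stands at 1.12 rad or more (end stop 1.2); the part is at rest (all of step 3 and linear speed of part below 0.01 m/s).
It fails at once if a bystander is moved by more than 30 mm (distance of any of wrench, hitch_ball, dish, carton, drill_case, jar, index_case from where it was at the start of the episode above 0.03 m).
It fails at once if the stop is rammed onto the part (over 45 N) (contact force between rod and part above 45 N).
It also fails if it takes over 62 s, if anything falls off the work surface, if the arm or the gripper's body presses on something with over 40 N, if the wrist force passes 120 N, or if a joint passes its speed limit or range.

## Working session

There is one attempt and no reset: what is moved stays moved. The work goes in short steps, Python scripts to look and compute and a tool call to move; the robot and the scene stay as the last step left them, time stands still between calls to the robot, and variables do not carry over. Pictures are saved under pics/ and viewed, at most 10 in all, crops included, and the job is handed in when it is done.

Besides the shell and the picture viewer there is one more tool, called after ">>>" as a command line: name --argument value ..., lists and objects as JSON in quotes. arm_command: Moves the arm, as the interface text tells. Its arguments: {"type":"object","properties":{"targets":{"type":"array"}},"required":["targets"]}

```bash
ls; mkdir -p pics
python3 - <<'E'
from rig import observe, eyes, order
import cv2,numpy as np
for n in("scene","top"):
    cv2.imwrite(f"pics/{n}0.png",cv2.resize(eyes.snapshot(n)[:,:,::-1],(800,600),interpolation=cv2.INTER_CUBIC))
    c=eyes.camera_model(n);print(n,np.round(c["camera_matrix"],1).tolist(),np.round(c["R"],4).tolist(),np.round(c["t"],4).tolist())
print(observe())
E
```

```text
pics
scene [[471.7, 0.0, 246.5], [0.0, 471.7, 195.3], [0.0, 0.0, 1.0]] [[0.1368, 0.9906, 0.0081], [0.7965, -0.1051, -0.5955], [-0.589, 0.0879, -0.8033]] [-0.0454, -0.3262, 2.0061]
top [[369.6, 0.0, 252.5], [0.0, 369.6, 194.1], [0.0, 0.0, 1.0]] [[0.0079, -0.9998, 0.0155], [-0.9974, -0.0089, -0.0714], [0.0715, -0.0149, -0.9973]] [-0.0359, 0.5553, 1.2902]
{'time_s': 0.1, 'qpos': array([ 7.12529631e+01,  2.02603441e+01,  9.36238655e+01,  8.79578981e-04,
        6.61879047e+01, -1.37369403e-01]), 'joint_velocities': array([-0.05565744,  0.02293281, -0.19804735,  0.07456977,  0.0362147 ,
       -0.07708462]), 'joint_efforts': array([ 1.23887618e-03, -6.06353688e+01, -3.42821968e+01,  1.90811475e-04,
        4.01649449e-03, -5.73163993e-05]), 'eef_pos': array([0.19929908, 0.59189912, 0.20752396]), 'orientation': array([-1.79927888e+02, -9.77151655e-04,  1.61389976e+02]), 'contact_force': array([-1.2458903 , -0.52931001, -0.24390793]), 'moment': array([-0.0146018 , -0.00885947, -0.00215831]), 'grip_force': 0.0, 'grip_width': 0.08569446727937975}
```

View pics/scene0.png

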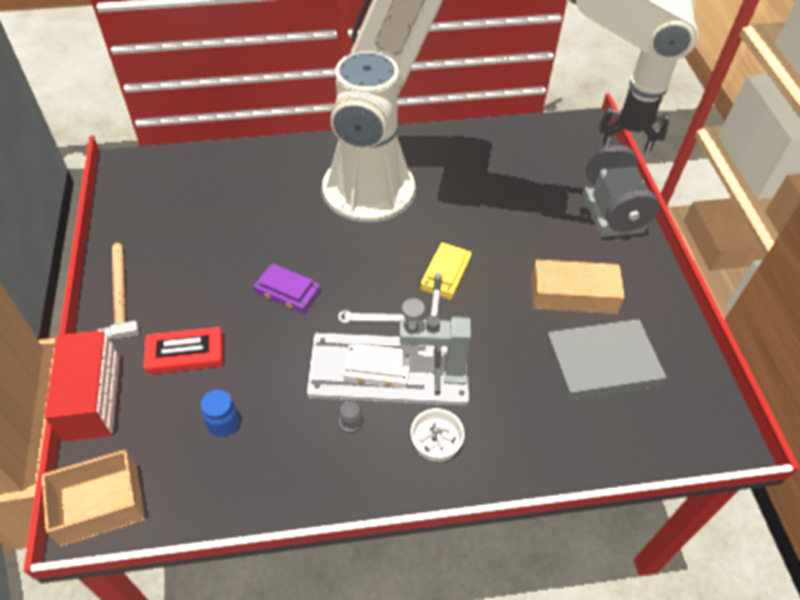

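View pics/top0.png

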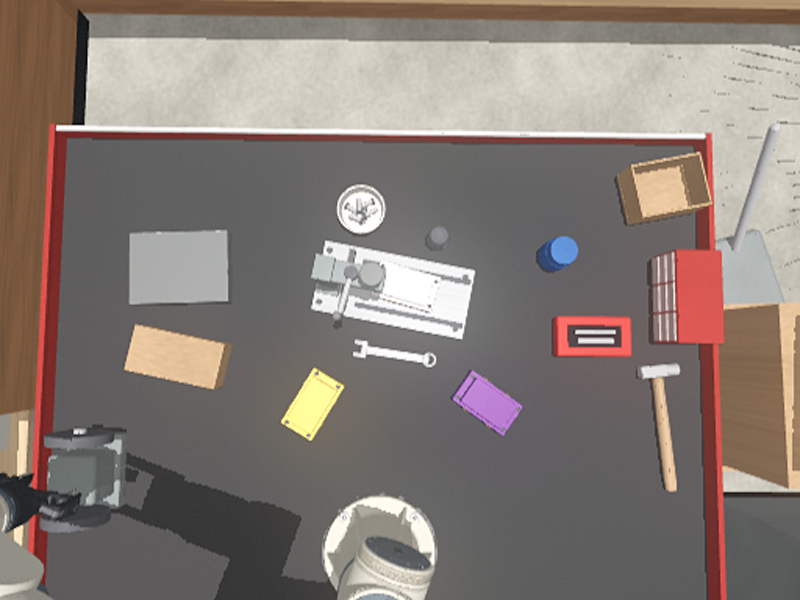

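The scene shows one stand, with its bed at scaled top px (310..475, 241..339). The silver part lies on the bed at about (408,287). There are two look-alikes: purple at (487,402) and yellow at (312,404). The silver one, lying on the bed before the fence, fits the description. I'll confirm it in an enlarged crop.

Run:
```python
from rig import eyes
import cv2,numpy as np
a=eyes.snapshot("top")[140:225,190:315,::-1]
b=eyes.snapshot("scene")[170:265,190:310,::-1]
cv2.imwrite("pics/c1.png",cv2.resize(a,None,fx=6.4,fy=6.4,interpolation=cv2.INTER_CUBIC))
cv2.imwrite("pics/c2.png",cv2.resize(b,None,fx=6,fy=6,interpolation=cv2.INTER_CUBIC))
```

```text
(no output)
```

View pics/c1.png

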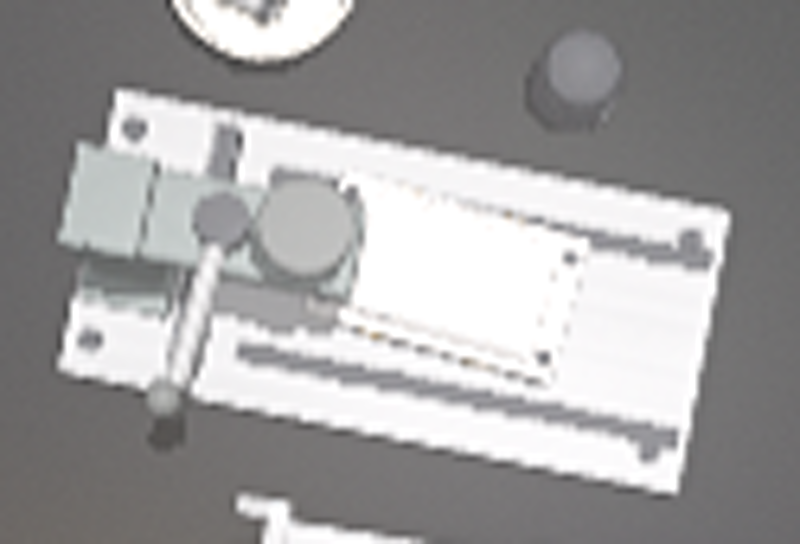

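View pics/c2.png

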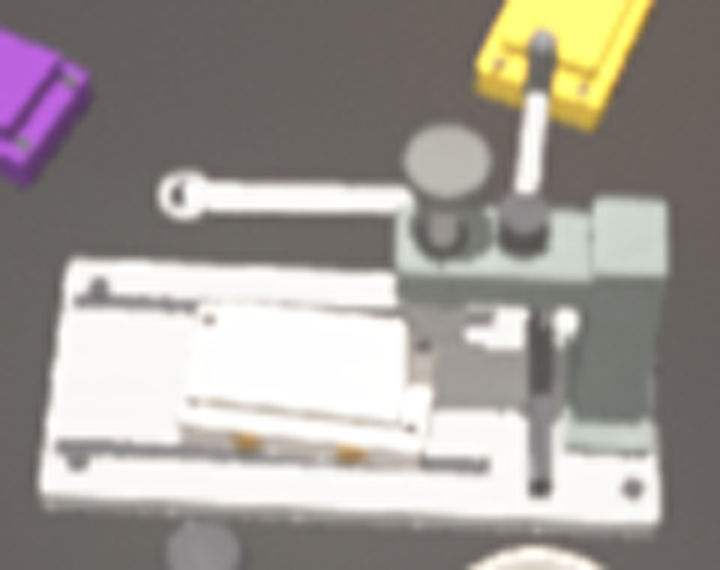

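The crops confirm it: the silver part lies on the bed with its -y end at crop px (590,240) to (547,385). The cap is at (307,228) and the lever grip at (165,395). Next I'll fit the stand pose.

```bash
cat > h.py <<'E'
from rig import observe, eyes, order
import cv2,numpy as np
from scipy.spatial.transform import Rotation as Ro
def proj(n,X):
    c=eyes.camera_model(n);p=c["camera_matrix"]@(np.array(c["R"])@X+c["t"]);return p[:2]/p[2]
def back(n,uv,z):
    c=eyes.camera_model(n);R=np.array(c["R"]);d=R.T@np.linalg.inv(c["camera_matrix"])@[*uv,1];o=-R.T@c["t"]
    return o+d*(z-o[2])/d[2]
def T(s): return lambda u,v:(190+(u+.5)/s-.5, 140+(v+.5)/s-.5)
c1=lambda u,v:(190+(u+.5)/6.4-.5,140+(v+.5)/6.4-.5)
c2=lambda u,v:(190+(u+.5)/6-.5,170+(v+.5)/6-.5)
def w(st,P):
    a=st[2];return np.array([st[0]+np.cos(a)*P[0]-np.sin(a)*P[1],st[1]+np.sin(a)*P[0]+np.cos(a)*P[1],P[2]])
E
python3 - <<'E'
from h import *
from scipy.optimize import least_squares
ob=[("top",c1(118,90),(80,130,20)),("top",c1(730,210),(80,-220,20)),("top",c1(678,493),(-80,-220,20)),("top",c1(60,370),(-80,130,20)),
("top",c1(307,228),(0,0,275)),("top",c1(165,395),(-90,42,242)),
("scene",c2(68,260),(-80,-220,20)),("scene",c2(42,495),(80,-220,20)),("scene",c2(660,525),(80,130,20)),("scene",c2(447,158),(0,0,275)),("scene",c2(542,42),(-90,42,242))]
f=lambda s:np.concatenate([proj(n,w(s,np.array(P)/1e3))-uv for n,uv,P in ob])
r=least_squares(f,[.65,.05,-.2],loss="soft_l1")
st=r.x;print(st,np.degrees(st[2]));print(f(st).reshape(-1,2).round(1).tolist())
a=st[2];R=np.array([[np.cos(a),np.sin(a)],[-np.sin(a),np.cos(a)]])
loc=lambda n,uv,z:(R@(back(n,uv,z)[:2]-st[:2])*1e3).round(1)
# flange top z=.048, block top z=.065
for uv in[(590,240),(547,385)]:print("flange end",loc("top",c1(*uv),.048))
for uv in[(183,425),(415,465)]:print("flange scene",loc("scene",c2(*uv),.048))
for uv in[(205,305),(185,405),(408,320),(408,430)]:print("block scene",loc("scene",c2(*uv),.065))
np.save("st.npy",st)
for P in[(0,0,.275),(-.09,.042,.242),(0,-.2,.06)]:print(w(st,P).round(4))
E
```

```text
[ 0.59809511  0.0170597  -0.18933334] -10.84800152053763
[[-0.3, -0.7], [0.3, -0.2], [0.0, -0.3], [-0.5, -0.6], [-0.4, -2.5], [2.0, -0.1], [0.4, -0.3], [-0.4, -0.6], [0.1, -0.4], [0.7, -5.7], [-1.6, -1.8]]
flange end [  43.5 -143.7]
flange end [ -38.7 -135.9]
flange scene [  48.6 -140.5]
flange scene [67.1 -9.3]
block scene [ -21.5 -133.3]
block scene [  45.8 -139. ]
block scene [-17.9 -16.9]
block scene [ 54.9 -14.1]
[0.5981 0.0171 0.275 ]
[0.5176 0.0752 0.242 ]
[ 0.5605 -0.1794  0.06  ]
```

Run:
```python
from h import *
from scipy.optimize import least_squares
a=eyes.snapshot("top")[160:205,235:290]
b=eyes.snapshot("scene")[210:258,190:310]
st=np.load("st.npy")
f=lambda im:cv2.resize(np.clip((im[:,:,::-1].astype(float)-195)*255/60,0,255).astype(np.uint8),None,fx=800/im.shape[1]*.8,fy=800/im.shape[1]*.8,interpolation=cv2.INTER_CUBIC)
A,B=f(a),f(b);H=min(900,A.shape[0]);print(A.shape,B.shape)
cv2.imwrite("pics/c3.png",cv2.resize(np.vstack([A,B]),None,fx=.75,fy=.75))
g=lambda p:np.concatenate([proj("top",w(st,(0,0,.275-p[0])))-c1(307,228),proj("scene",w(st,(0,0,.275-p[0])))-c2(447,158)])
print(least_squares(g,[0.02]).x,g(least_squares(g,[0.02]).x))
L=lambda p:w(st,(-.09*np.cos(p[0]),.042+.09*np.sin(p[0]),.242))
g=lambda p:np.concatenate([proj("top",L(p))-c1(165,395),proj("scene",L(p))-c2(542,42)])
print(least_squares(g,[0.0]).x,g(least_squares(g,[0.0]).x))
```

```text
(524, 640, 3) (256, 640, 3)
[0.03049578] [-0.1111574  -1.13485954  0.31284863  0.27670305]
[0.06274286] [ 0.0968484  -0.50860511  0.1213087  -1.71888353]
```

View pics/c3.png

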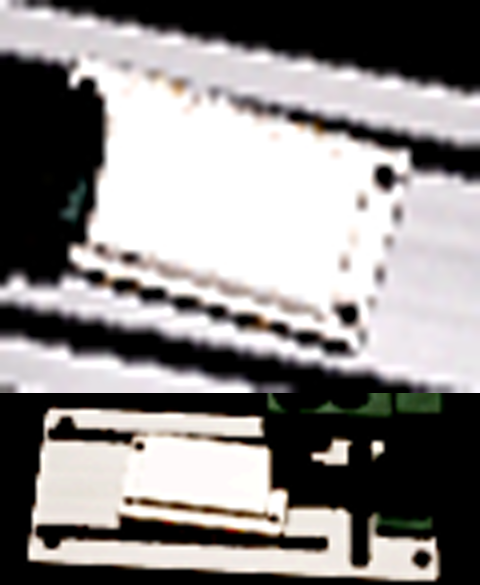

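The rod is already down by about 30 mm, which puts the cap top at about 245 mm, and the lever is at about 0.06 rad. The part's end is at stand y about -140, with yaw about -5° and x about +8. I'll plan to push it with two half-open fingers.

```bash
cat >> h.py <<'E'
def plan(goal,yaw,n,grip,start=None,syaw=None):
    """rows from the measured pose to goal with tool down; world goal"""
    o=observe();p=np.array(o["eef_pos"] if start is None else start);y=o["orientation"][2] if syaw is None else syaw
    dy=((yaw-y+180)%360-180)/n;d=(np.array(goal)-p)/n;out=[]
    for i in range(n):
        R=Ro.from_euler("xyz",[180,0,y],degrees=True).as_matrix()
        s=R.T@d/.06;out.append([*np.round(s,2),0,0,round(-dy/5,2),grip]);y+=dy
    print(n,"rows:");[print(*(f"{v:g}" for v in r),sep=",") for r in out]
    return np.array(goal),yaw
def loc():
    st=np.load("st.npy");o=observe();a=st[2];d=o["eef_pos"][:2]-st[:2]
    print("stand xyz mm",(np.array([np.cos(a)*d[0]+np.sin(a)*d[1],-np.sin(a)*d[0]+np.cos(a)*d[1],o["eef_pos"][2]])*1e3).round(1),"rpy",o["orientation"].round(2),"F",o["contact_force"].round(1),"w",round(o["grip_width"],3),"t",o["time_s"])
E
python3 - <<'E'
from h import *
st=np.load("st.npy")
s,y=plan([.26,.50,.40],141.4,4,.5)
s,y=plan([.40,.30,.42],121.4,4,.5,s,y)
s,y=plan([.44,-.12,.42],81.4,8,.5,s,y)
plan(w(st,(.006,-.19,.20)),79.15,8,.5,s,y)
loc()
E
```

```text
4 rows:
-0.36,-0.28,-0.8,0,0,1,0.5
-0.39,-0.25,-0.8,0,0,1,0.5
-0.41,-0.22,-0.8,0,0,1,0.5
-0.42,-0.18,-0.8,0,0,1,0.5
4 rows:
-0.98,-0.29,-0.08,0,0,1,0.5
-1,-0.2,-0.08,0,0,1,0.5
-1.01,-0.11,-0.08,0,0,1,0.5
-1.02,-0.02,-0.08,0,0,1,0.5
8 rows:
-0.79,-0.38,-0,0,0,1,0.5
-0.82,-0.31,-0,0,0,1,0.5
-0.85,-0.24,-0,0,0,1,0.5
-0.86,-0.17,-0,0,0,1,0.5
-0.87,-0.09,-0,0,0,1,0.5
-0.88,-0.01,-0,0,0,1,0.5
-0.88,0.06,0,0,0,1,0.5
-0.87,0.14,0,0,0,1,0.5
8 rows:
-0.06,0.28,0.46,0,0,0.06,0.5
-0.06,0.28,0.46,0,0,0.06,0.5
-0.06,0.28,0.46,0,0,0.06,0.5
-0.06,0.28,0.46,0,0,0.06,0.5
-0.06,0.28,0.46,0,0,0.06,0.5
-0.06,0.28,0.46,0,0,0.06,0.5
-0.06,0.28,0.46,0,0,0.06,0.5
-0.05,0.28,0.46,0,0,0.06,0.5
stand xyz mm [-499.8  489.8  207.9] rpy [-179.97    0.    161.39] F [ 0.3 -0.4 -0.1] w 0.086 t 0.3
```

>>> arm_command --targets '[-0.36,-0.28,-0.8,0,0,1,0.5,-0.39,-0.25,-0.8,0,0,1,0.5,-0.41,-0.22,-0.8,0,0,1,0.5,-0.42,-0.18,-0.8,0,0,1,0.5,-0.98,-0.29,-0.08,0,0,1,0.5,-1,-0.2,-0.08,0,0,1,0.5,-1,-0.11,-0.08,0,0,1,0.5,-1,-0.02,-0.08,0,0,1,0.5]'

```text
time_s: 1.3
eef_pos: [0.4006, 0.2996, 0.4197]
orientation: [180.0, -0.0, 121.2]
contact_force: [1.5, 1.0, -0.4]
grip_width: 0.0428
grip_force: 0.0
```

>>> arm_command --targets '[-0.79,-0.38,0,0,0,1,0.5,-0.82,-0.31,0,0,0,1,0.5,-0.85,-0.24,0,0,0,1,0.5,-0.86,-0.17,0,0,0,1,0.5,-0.87,-0.09,0,0,0,1,0.5,-0.88,-0.01,0,0,0,1,0.5,-0.88,0.06,0,0,0,1,0.5,-0.87,0.14,0,0,0,1,0.5]'

```text
time_s: 2.3
eef_pos: [0.4404, -0.1203, 0.4196]
orientation: [180.0, -0.0, 81.2]
contact_force: [0.3, 0.3, 0.1]
grip_width: 0.0427
grip_force: 0.0
```

Run:
```python
from h import *
st=np.load("st.npy")
loc()
plan(w(st,(.006,-.19,.20)),79.15,8,.5)
```

```text
stand xyz mm [-129.1 -164.6  419.6] rpy [179.96  -0.    81.22] F [0.3 0.3 0.1] w 0.043 t 2.3
8 rows:
-0.06,0.28,0.46,0,0,0.05,0.5
-0.06,0.28,0.46,0,0,0.05,0.5
-0.06,0.28,0.46,0,0,0.05,0.5
-0.06,0.28,0.46,0,0,0.05,0.5
-0.06,0.28,0.46,0,0,0.05,0.5
-0.06,0.28,0.46,0,0,0.05,0.5
-0.06,0.28,0.46,0,0,0.05,0.5
-0.05,0.28,0.46,0,0,0.05,0.5
```

>>> arm_command --targets '[-0.06,0.28,0.46,0,0,0.05,0.5,-0.06,0.28,0.46,0,0,0.05,0.5,-0.06,0.28,0.46,0,0,0.05,0.5,-0.06,0.28,0.46,0,0,0.05,0.5,-0.06,0.28,0.46,0,0,0.05,0.5,-0.06,0.28,0.46,0,0,0.05,0.5,-0.06,0.28,0.46,0,0,0.05,0.5,-0.06,0.28,0.46,0,0,0.05,0.5]'

```text
time_s: 3.3
eef_pos: [0.5688, -0.1693, 0.1976]
orientation: [-180.0, 0.0, 79.4]
contact_force: [-0.2, -0.0, -1.0]
grip_width: 0.0427
grip_force: 0.0
```

>>> arm_command --targets '[0,0,0.4,0,0,0,0.5,0,0,0.4,0,0,0,0.5,0,0,0.4,0,0,0,0.5,0,0,0.4,0,0,0,0.5,0,0,0.4,0,0,0,0.5,0,0,0.4,0,0,0,0.5,0,0,0.3,0,0,0,0.5,0,0,0.1,0,0,0,0.5]'

```text
time_s: 4.3
eef_pos: [0.5678, -0.1689, 0.0295]
orientation: [-179.9, -0.0, 79.4]
contact_force: [-0.1, -0.8, -0.5]
grip_width: 0.0428
grip_force: 0.0
```

Run:
```python
from h import *
loc()
a=eyes.snapshot("top")[120:225,190:330,::-1]
b=eyes.snapshot("scene")[150:265,180:320,::-1]
cv2.imwrite("pics/d1.png",cv2.resize(np.hstack([cv2.resize(a,(140,115)),b]),(800,330),interpolation=cv2.INTER_CUBIC))
```

```text
stand xyz mm [   5.2 -188.4   29.5] rpy [-1.7991e+02 -1.0000e-02  7.9390e+01] F [-0.1 -0.8 -0.5] w 0.043 t 4.3
```

View pics/d1.png

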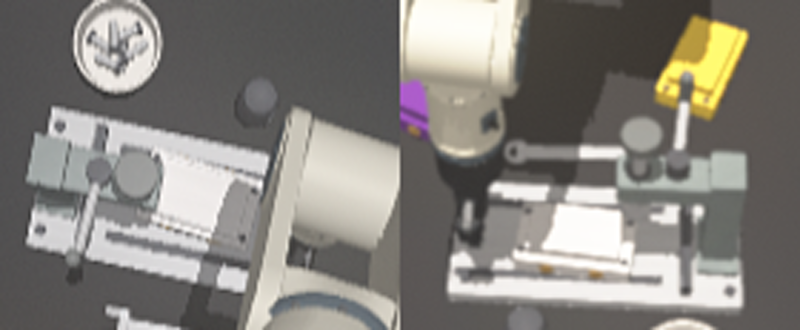

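The view shows the fingers behind the part's -y end, clear of it. I'll push along stand +y.

>>> arm_command --targets '[0.3,0,0,0,0,0,0.5,0.25,0,0,0,0,0,0.5,0.1,0,0,0,0,0,0.5,0.1,0,0,0,0,0,0.5,0.1,0,0,0,0,0,0.5,0.1,0,0,0,0,0,0.5,0.1,0,0,0,0,0,0.5,0.1,0,0,0,0,0,0.5]'

```text
time_s: 5.4
eef_pos: [0.5813, -0.1013, 0.0307]
orientation: [180.0, 0.0, 79.4]
contact_force: [-0.5, -4.7, 1.2]
grip_width: 0.0429
grip_force: 2.4
```

>>> arm_command --targets '[0.05,0,0,0,0,0,0.5,0.05,0,0,0,0,0,0.5,0.05,0,0,0,0,0,0.5,0.05,0,0,0,0,0,0.5,0.04,0,0,0,0,0,0.5,0.03,0,0,0,0,0,0.5,0.02,0,0,0,0,0,0.5,0,0,0,0,0,0,0.5]'

```text
time_s: 6.4
eef_pos: [0.5841, -0.0842, 0.0306]
orientation: [-180.0, 0.0, 79.4]
contact_force: [-0.9, -4.6, 3.0]
grip_width: 0.0429
grip_force: 2.1
```

Run:
```python
from h import *
loc()
```

```text
stand xyz mm [   5.3 -102.1   30.6] rpy [-1.7998e+02  1.0000e-02  7.9400e+01] F [-0.9 -4.6  3. ] w 0.043 t 6.4
```

>>> arm_command --targets '[0.03,0,0,0,0,0,0.5,0.03,0,0,0,0,0,0.5,0.02,0,0,0,0,0,0.5,0.02,0,0,0,0,0,0.5,0,0,0,0,0,0,0.5,0,0,0,0,0,0,0.5,0,0,0,0,0,0,0.5,0,0,0,0,0,0,0.5]'

```text
time_s: 7.4
eef_pos: [0.5852, -0.0783, 0.0306]
orientation: [-180.0, 0.0, 79.4]
contact_force: [-1.5, -4.7, 4.9]
grip_width: 0.0427
grip_force: 2.5
```

>>> arm_command --targets '[0.02,0,0,0,0,0,0.5,0.02,0,0,0,0,0,0.5,0.02,0,0,0,0,0,0.5,0,0,0,0,0,0,0.5,0,0,0,0,0,0,0.5,0,0,0,0,0,0,0.5,0,0,0,0,0,0,0.5,0,0,0,0,0,0,0.5]'

```text
time_s: 8.4
eef_pos: [0.5861, -0.0748, 0.0306]
orientation: [180.0, 0.0, 79.4]
contact_force: [-0.3, -5.4, 3.5]
grip_width: 0.0427
grip_force: 2.5
```

>>> arm_command --targets '[0.02,0,0,0,0,0,0.5,0.02,0,0,0,0,0,0.5,0.02,0,0,0,0,0,0.5,0,0,0,0,0,0,0.5,0,0,0,0,0,0,0.5,0,0,0,0,0,0,0.5,0,0,0,0,0,0,0.5,0,0,0,0,0,0,0.5]'

```text
time_s: 9.4
eef_pos: [0.5867, -0.0712, 0.0306]
orientation: [180.0, 0.0, 79.4]
contact_force: [-0.9, -4.6, 4.4]
grip_width: 0.0429
grip_force: 2.5
```

Run:
```python
from h import *
loc()
im=eyes.snapshot("scene")[195:262,190:310]
im=np.clip((im[:,:,::-1].astype(float)-60)*255/195,0,255).astype(np.uint8)
cv2.imwrite("pics/e1.png",cv2.resize(im,None,fx=6.6,fy=6.6,interpolation=cv2.INTER_CUBIC))
```

```text
stand xyz mm [  5.4 -88.9  30.6] rpy [180.     0.    79.39] F [-0.9 -4.6  4.4] w 0.043 t 9.4
```

View pics/e1.png

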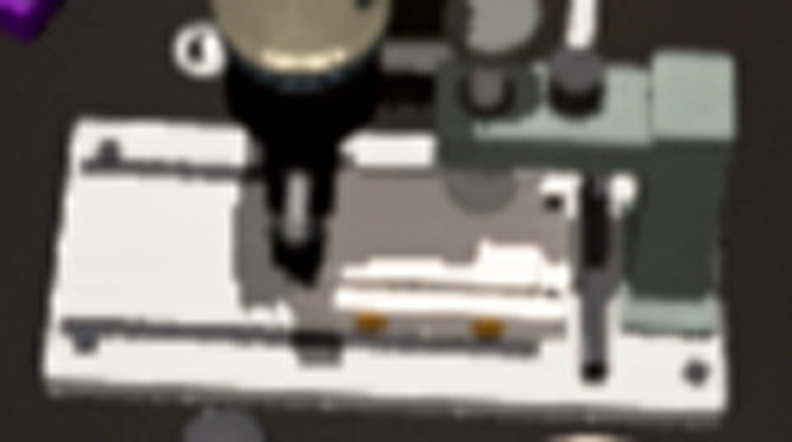

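The part's +y end (px 570,300) is still about 5 mm short of the fence (px 580), so I'll keep pushing.

>>> arm_command --targets '[0.02,0,0,0,0,0,0.5,0.02,0,0,0,0,0,0.5,0.02,0,0,0,0,0,0.5,0.02,0,0,0,0,0,0.5,0,0,0,0,0,0,0.5,0,0,0,0,0,0,0.5,0,0,0,0,0,0,0.5,0,0,0,0,0,0,0.5]'

```text
time_s: 10.45
eef_pos: [0.5876, -0.0665, 0.0306]
orientation: [-180.0, 0.0, 79.4]
contact_force: [-1.1, -5.0, 3.3]
grip_width: 0.0427
grip_force: 2.5
```

>>> arm_command --targets '[0.02,0,0,0,0,0,0.5,0.02,0,0,0,0,0,0.5,0,0,0,0,0,0,0.5,0,0,0,0,0,0,0.5,0,0,0,0,0,0,0.5,0,0,0,0,0,0,0.5,0,0,0,0,0,0,0.5,0,0,0,0,0,0,0.5]'

```text
time_s: 11.45
eef_pos: [0.588, -0.0642, 0.0306]
orientation: [-180.0, 0.0, 79.4]
contact_force: [-1.0, -4.6, 4.2]
grip_width: 0.0428
grip_force: 2.6
```

>>> arm_command --targets '[0.02,0,0,0,0,0,0.5,0.02,0,0,0,0,0,0.5,0.02,0,0,0,0,0,0.5,0,0,0,0,0,0,0.5,0,0,0,0,0,0,0.5,0,0,0,0,0,0,0.5,0,0,0,0,0,0,0.5,0,0,0,0,0,0,0.5]'

```text
time_s: 12.45
eef_pos: [0.588, -0.063, 0.0306]
orientation: [-180.0, 0.2, 79.4]
contact_force: [-3.8, -19.0, 5.7]
grip_width: 0.0424
grip_force: 9.7
```

Run:
```python
from h import *
loc()
st=np.load("st.npy")
s=eyes.snapshot("scene")
im=np.clip((s[195:262,190:310,::-1].astype(float)-60)*255/195,0,255).astype(np.uint8)
im=cv2.resize(im,None,fx=6.6,fy=6.6,interpolation=cv2.INTER_CUBIC)
for P in [(.04,-.085,.02),(.04,.055,.02),(.04,.055,.048),(.04,-.085,.048),(.07,.055,.045),(-.02,.055,.045)]:
    u=(proj("scene",w(st,P))-[190,195]+.5)*6.6-.5
    cv2.circle(im,tuple(int(v) for v in u),3,(0,0,255),1)
cv2.imwrite("pics/e2.png",im)
```

```text
stand xyz mm [  5.1 -80.5  30.6] rpy [-179.96    0.18   79.42] F [ -3.8 -19.    5.7] w 0.042 t 12.45
```

View pics/e2.png

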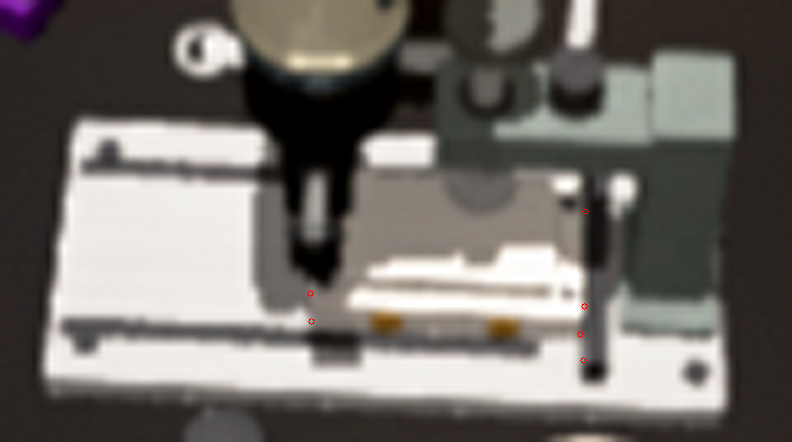

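The force rose to 19 N and the part's end meets the fence, so it is home. I'll back off, lift, shut the gripper and go above the cap.

>>> arm_command --targets '[-0.1,0,0,0,0,0,0.5,-0.2,0,0,0,0,0,0.5,-0.3,0,0,0,0,0,0.5,0,0,-0.9,0,0,0,0.5,0,0,-0.9,0,0,0,0.5,0,0,-0.9,0,0,0,0,0,0,-0.9,0,0,0,0,0,0,-0.9,0,0,0,0]'

```text
time_s: 13.5
eef_pos: [0.5816, -0.0967, 0.3024]
orientation: [180.0, -0.0, 79.4]
contact_force: [1.1, -0.5, -0.4]
grip_width: 0.0002
grip_force: 0.0
```

>>> arm_command --targets '[0.48,-0.02,0,0,0,0,0,0.48,-0.02,0,0,0,0,0,0.48,-0.02,0,0,0,0,0,0.48,-0.02,0,0,0,0,0,0,0,0.15,0,0,0,0,0,0,0.15,0,0,0,0,0,0,0.15,0,0,0,0,0,0,0.15,0,0,0,0]'

```text
time_s: 14.5
eef_pos: [0.5984, 0.0174, 0.2638]
orientation: [-180.0, 0.0, 79.3]
contact_force: [-0.3, -0.5, 0.6]
grip_width: 0.0001
grip_force: 0.0
```

Run:
```python
from h import *
loc()
s=np.hstack([eyes.snapshot("scene")[160:260,190:310,::-1],eyes.snapshot("top")[130:230,190:310,::-1]])
cv2.imwrite("pics/f1.png",cv2.resize(s,None,fx=3.3,fy=3.3,interpolation=cv2.INTER_CUBIC))
```

```text
stand xyz mm [2.000e-01 3.000e-01 2.638e+02] rpy [-1.7997e+02  1.0000e-02  7.9340e+01] F [-0.3 -0.5  0.6] w 0.0 t 14.5
```

View pics/f1.png

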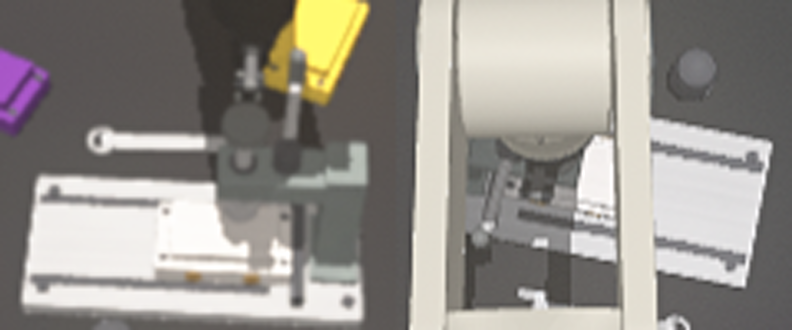

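The part sits square and home, and the shut fingers (px 248,75) stand over the cap centre. I'll push down.

>>> arm_command --targets '[0,0,0.1,0,0,0,0,0,0,0.1,0,0,0,0,0,0,0.08,0,0,0,0,0,0,0.08,0,0,0,0,0,0,0.08,0,0,0,0,0,0,0.08,0,0,0,0,0,0,0.08,0,0,0,0,0,0,0.06,0,0,0,0]'

```text
time_s: 15.6
eef_pos: [0.5985, 0.0181, 0.2247]
orientation: [-180.0, 0.0, 79.4]
contact_force: [0.5, 0.1, 1.2]
grip_width: 0.0002
grip_force: 0.0
```

>>> arm_command --targets '[0,0,0.02,0,0,0,0,0,0,0.02,0,0,0,0,0,0,0.02,0,0,0,0,0,0,0.02,0,0,0,0,0,0,0,0,0,0,0,0,0,0,0,0,0,0,0,0,0,0,0,0,0,0,0,0,0,0,0,0]'

```text
time_s: 16.6
eef_pos: [0.5987, 0.0181, 0.2203]
orientation: [180.0, -0.0, 79.4]
contact_force: [-1.1, -0.0, 4.2]
grip_width: -0.0001
grip_force: 2.0
```

>>> arm_command --targets '[0,0,0.02,0,0,0,0,0,0,0.02,0,0,0,0,0,0,0.02,0,0,0,0,0,0,0.02,0,0,0,0,0,0,0,0,0,0,0,0,0,0,0,0,0,0,0,0,0,0,0,0,0,0,0,0,0,0,0,0]'

```text
time_s: 17.6
eef_pos: [0.5984, 0.0181, 0.2152]
orientation: [-180.0, 0.0, 79.4]
contact_force: [-0.5, 0.8, 0.2]
grip_width: 0.0002
grip_force: 0.3
```

>>> arm_command --targets '[0,0,0.02,0,0,0,0,0,0,0,0,0,0,0,0,0,0.02,0,0,0,0,0,0,0,0,0,0,0,0,0,0,0,0,0,0,0,0,0,0,0,0,0,0,0,0,0,0,0,0,0,0,0,0,0,0,0]'

```text
time_s: 18.6
eef_pos: [0.5984, 0.0181, 0.2129]
orientation: [-180.0, 0.0, 79.4]
contact_force: [-1.4, -0.1, 2.9]
grip_width: -0.0002
grip_force: 1.4
```

>>> arm_command --targets '[0,0,0.02,0,0,0,0,0,0,0,0,0,0,0,0,0,0,0,0,0,0,0,0,0.02,0,0,0,0,0,0,0,0,0,0,0,0,0,0,0,0,0,0,0,0,0,0,0,0,0,0,0,0,0,0,0,0]'

```text
time_s: 19.6
eef_pos: [0.5987, 0.0181, 0.2105]
orientation: [180.0, -0.0, 79.4]
contact_force: [-1.5, 0.1, 1.2]
grip_width: 0.0001
grip_force: 0.6
```

Run:
```python
from h import *
loc()
s=eyes.snapshot("scene")[175:255,200:310,::-1]
cv2.imwrite("pics/g1.png",cv2.resize(s,None,fx=7,fy=7,interpolation=cv2.INTER_CUBIC))
```

```text
stand xyz mm [  0.4   1.2 210.5] rpy [179.99  -0.    79.39] F [-1.5  0.1  1.2] w 0.0 t 19.6
```

View pics/g1.png

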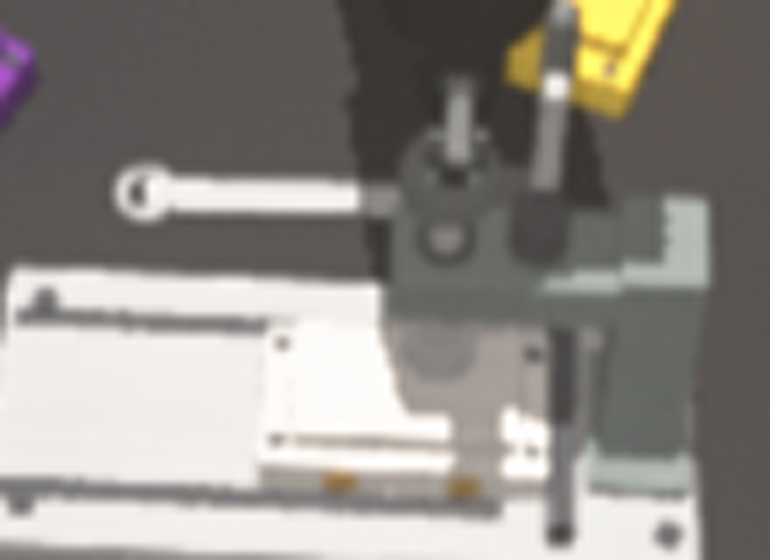

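The fingers are bearing on the cap (px 450,170), and a gap may remain under the foot (px 437,350). I'll continue in 1 mm steps until the force rises.

>>> arm_command --targets '[0,0,0.02,0,0,0,0,0,0,0.02,0,0,0,0,0,0,0,0,0,0,0,0,0,0.02,0,0,0,0,0,0,0,0,0,0,0,0,0,0,0,0,0,0,0,0,0,0,0,0,0,0,0,0,0,0,0,0]'

```text
time_s: 20.65
eef_pos: [0.5987, 0.0181, 0.207]
orientation: [180.0, -0.0, 79.4]
contact_force: [-0.0, 0.6, 2.4]
grip_width: -0.0001
grip_force: 0.9
```

Run:
```python
from h import *
loc()
st=np.load("st.npy")
for z in(.245,.23,.225,.215,.21):print(z,proj("scene",w(st,(0,0,z))))
```

```text
stand xyz mm [  0.4   1.1 207. ] rpy [179.99  -0.    79.39] F [-0.   0.6  2.4] w -0.0 t 20.65
0.245 [264.40236496 196.09812886]
0.23 [264.216777   198.95686865]
0.225 [264.15558837 199.89939953]
0.215 [264.0342057  201.76914087]
0.21 [263.97400629 202.69643411]
```

>>> arm_command --targets '[0,0,0.02,0,0,0,0,0,0,0,0,0,0,0,0,0,0.02,0,0,0,0,0,0,0,0,0,0,0,0,0,0.02,0,0,0,0,0,0,0,0,0,0,0,0,0,0,0,0,0,0,0,0,0,0,0,0,0]'

```text
time_s: 21.65
eef_pos: [0.5987, 0.0181, 0.2033]
orientation: [180.0, -0.0, 79.4]
contact_force: [2.5, 0.9, 0.8]
grip_width: -0.0003
grip_force: 0.9
```

>>> arm_command --targets '[0,0,0.02,0,0,0,0,0,0,0,0,0,0,0,0,0,0,0,0,0,0,0,0,0.02,0,0,0,0,0,0,0,0,0,0,0,0,0,0,0,0,0,0,0,0,0,0,0,0,0,0,0,0,0,0,0,0]'

```text
time_s: 22.65
eef_pos: [0.5986, 0.0181, 0.2009]
orientation: [180.0, -0.0, 79.4]
contact_force: [2.9, 0.1, 1.5]
grip_width: -0.0001
grip_force: 1.2
```

Run:
```python
from h import *
g=cv2.cvtColor(cv2.resize(cv2.imread("pics/g1.png"),(110,80),interpolation=cv2.INTER_AREA),cv2.COLOR_BGR2GRAY)
f=cv2.cvtColor(cv2.resize(cv2.imread("pics/f1.png")[:, :396],(120,100),interpolation=cv2.INTER_AREA),cv2.COLOR_BGR2GRAY)[15:95,10:120]
n=cv2.cvtColor(eyes.snapshot("scene")[175:255,200:310,::-1],cv2.COLOR_BGR2GRAY)
for nm,c in(("cap col",64),("cap edge col",60),("foot col",62)):
    r=slice(8,40) if "cap" in nm else slice(42,62)
    print(nm,r);[print(k,im[r,c].tolist()) for k,im in(("f",f),("g",g),("now",n))]
for nm,(y0,y1,x0,x1) in dict(cap=(17,32,56,73),foot=(46,56,54,70),finger=(10,22,61,70)).items():
  for k,im in(("g",g),):
    up=lambda a:cv2.resize(a,None,fx=8,fy=8,interpolation=cv2.INTER_CUBIC)
    m=cv2.matchTemplate(up(n[y0-6:y1+7,x0-4:x1+4]),up(im[y0:y1,x0:x1]),cv2.TM_CCOEFF_NORMED)
    _,v,_,p=cv2.minMaxLoc(m);print(nm,k,"shift px",p[0]/8-4,p[1]/8-6,round(v,3))
```

```text
cap col slice(8, 40, None)
f [138, 140, 137, 109, 77, 56, 52, 63, 80, 90, 91, 92, 93, 92, 93, 92, 92, 92, 93, 93, 91, 95, 110, 126, 131, 131, 129, 115, 91, 85, 98, 106]
g [53, 55, 67, 83, 92, 102, 119, 130, 137, 139, 143, 148, 149, 145, 127, 93, 64, 57, 71, 88, 93, 92, 89, 93, 108, 125, 128, 115, 90, 84, 97, 106]
now [53, 52, 53, 55, 68, 88, 98, 116, 136, 142, 141, 141, 145, 150, 152, 149, 129, 93, 63, 59, 77, 90, 92, 92, 91, 96, 111, 112, 89, 83, 97, 105]
cap edge col slice(8, 40, None)
f [58, 59, 62, 58, 58, 64, 65, 64, 68, 81, 90, 92, 92, 93, 93, 93, 93, 94, 92, 89, 90, 96, 100, 98, 89, 85, 83, 83, 91, 100, 106, 109]
g [53, 52, 52, 51, 52, 52, 52, 54, 54, 59, 70, 82, 87, 85, 82, 88, 94, 97, 95, 92, 91, 89, 89, 89, 85, 83, 82, 83, 89, 98, 105, 107]
now [54, 56, 54, 52, 52, 52, 52, 53, 52, 54, 54, 58, 72, 87, 86, 81, 82, 88, 95, 96, 94, 91, 90, 88, 86, 83, 80, 80, 89, 99, 105, 107]
foot col slice(42, 62, None)
f [102, 102, 103, 111, 125, 133, 135, 136, 135, 135, 145, 157, 160, 161, 160, 161, 181, 228, 251, 252]
g [101, 101, 102, 111, 123, 130, 130, 131, 134, 134, 133, 136, 147, 158, 159, 157, 168, 216, 251, 253]
now [100, 100, 101, 111, 124, 129, 130, 130, 131, 132, 134, 134, 132, 140, 156, 158, 165, 217, 253, 253]
cap g shift px 0.0 1.875 0.968
foot g shift px 0.0 1.125 0.975
finger g shift px -0.125 2.0 0.993
```

Run:
```python
from h import *
st=np.load("st.npy")
t=np.linspace(0,2*np.pi,721)
def rim(z,r,u):
    P=np.array([proj("scene",w(st,(r*np.cos(a),r*np.sin(a),z))) for a in t]);k=np.abs(P[:,0]-u)<.3
    return P[k,1].min().round(2),P[k,1].max().round(2)
for z in(.095,.085,.075,.07,.065):print("foot",z,rim(z,.018,262))
for z in(.245,.235,.23,.225,.22,.215):print("cap top rim @260",z,rim(z,.023,260), "bottom rim@264",rim(z-.018,.023,264))
```

```text
foot 0.095 (np.float64(218.25), np.float64(227.24))
foot 0.085 (np.float64(219.89), np.float64(228.86))
foot 0.075 (np.float64(221.52), np.float64(230.47))
foot 0.07 (np.float64(222.32), np.float64(231.27))Traceback (most recent call last):
  File "<stdin>", line 7, in <module>
  File "<stdin>", line 5, in rim
  File "h.py", line 5, in proj
    c=eyes.camera_model(n);p=c["camera_matrix"]@(np.array(c["R"])@X+c["t"]);return p[:2]/p[2]
ValueError: time passes only in moves, steps and waits
```

The foot edge in the image puts the foot at about 0.076 m. The measured tool z also reads about 20 mm lower than the real fingertip, which fits the earlier contact on the block. About 10 mm remain, so I'll continue down.

>>> arm_command --targets '[0,0,0.02,0,0,0,0,0,0,0.02,0,0,0,0,0,0,0.02,0,0,0,0,0,0,0.02,0,0,0,0,0,0,0.02,0,0,0,0,0,0,0,0,0,0,0,0,0,0,0,0,0,0,0,0,0,0,0,0,0]'

```text
time_s: 23.7
eef_pos: [0.5984, 0.0181, 0.1948]
orientation: [-180.0, 0.0, 79.4]
contact_force: [1.5, -0.4, 2.0]
grip_width: 0.0001
grip_force: 0.8
```

>>> arm_command --targets '[0,0,0.02,0,0,0,0,0,0,0,0,0,0,0,0,0,0.02,0,0,0,0,0,0,0,0,0,0,0,0,0,0,0,0,0,0,0,0,0,0,0,0,0,0,0,0,0,0,0,0,0,0,0,0,0,0,0]'

```text
time_s: 24.7
eef_pos: [0.5984, 0.0181, 0.1924]
orientation: [-180.0, 0.0, 79.4]
contact_force: [-0.5, 0.0, 2.0]
grip_width: 0.0001
grip_force: 0.8
```

>>> arm_command --targets '[0,0,0.02,0,0,0,0,0,0,0,0,0,0,0,0,0,0.01,0,0,0,0,0,0,0,0,0,0,0,0,0,0,0,0,0,0,0,0,0,0,0,0,0,0,0,0,0,0,0,0,0,0,0,0,0,0,0]'

```text
time_s: 25.7
eef_pos: [0.5985, 0.0181, 0.192]
orientation: [180.0, -0.0, 79.4]
contact_force: [-5.6, -0.5, 12.2]
grip_width: 0.0002
grip_force: 6.2
```

>>> arm_command --targets '[0,0,0.02,0,0,0,0,0,0,0,0,0,0,0,0,0,0,0,0,0,0,0,0,0,0,0,0,0,0,0,0,0,0,0,0,0,0,0,0,0,0,0,0,0,0,0,0,0,0,0,0,0,0,0,0,0]'

```text
time_s: 26.7
eef_pos: [0.5985, 0.0181, 0.1919]
orientation: [180.0, -0.0, 79.4]
contact_force: [-8.4, -0.8, 21.3]
grip_width: -0.0
grip_force: 10.7
```

The force rose to 21 N, so the foot is seated. Next is the lever: lift, turn about 54°, then cage the grip between loose fingers.

Run:
```python
from h import *
st=np.load("st.npy");loc()
p=observe()["eef_pos"]
s=np.array([p[0],p[1],.255]);g=w(st,(-.09,.048,.255))
plan(g,133,14,.5,s,79.4)
```

```text
stand xyz mm [  0.2   1.1 191.9] rpy [ 1.7995e+02 -1.0000e-02  7.9390e+01] F [-8.4 -0.8 21.3] w -0.0 t 26.7
14 rows:
0.06,-0.11,-0,0,0,-0.77,0.5
0.06,-0.1,-0,0,0,-0.77,0.5
0.07,-0.1,-0,0,0,-0.77,0.5
0.08,-0.09,-0,0,0,-0.77,0.5
0.08,-0.09,-0,0,0,-0.77,0.5
0.09,-0.08,-0,0,0,-0.77,0.5
0.09,-0.08,-0,0,0,-0.77,0.5
0.1,-0.07,-0,0,0,-0.77,0.5
0.1,-0.06,-0,0,0,-0.77,0.5
0.11,-0.06,-0,0,0,-0.77,0.5
0.11,-0.05,-0,0,0,-0.77,0.5
0.11,-0.04,-0,0,0,-0.77,0.5
0.12,-0.03,-0,0,0,-0.77,0.5
0.12,-0.03,-0,0,0,-0.77,0.5
```

>>> arm_command --targets '[0,0,-0.1,0,0,0,0,0,0,-1,0,0,0,0,0.06,-0.11,0,0,0,-0.77,0.5,0.06,-0.1,0,0,0,-0.77,0.5,0.07,-0.1,0,0,0,-0.77,0.5,0.08,-0.09,0,0,0,-0.77,0.5,0.08,-0.09,0,0,0,-0.77,0.5,0.09,-0.08,0,0,0,-0.77,0.5]'

```text
time_s: 27.7
eef_pos: [0.5644, 0.0455, 0.2552]
orientation: [-180.0, -0.0, 102.6]
contact_force: [-0.3, 0.9, -0.3]
grip_width: 0.0426
grip_force: 0.0
```

>>> arm_command --targets '[0.09,-0.08,0,0,0,-0.77,0.5,0.1,-0.07,0,0,0,-0.77,0.5,0.1,-0.06,0,0,0,-0.77,0.5,0.11,-0.06,0,0,0,-0.77,0.5,0.11,-0.05,0,0,0,-0.77,0.5,0.11,-0.04,0,0,0,-0.77,0.5,0.12,-0.03,0,0,0,-0.77,0.5,0.12,-0.03,0,0,0,-0.77,0.5]'

```text
time_s: 28.7
eef_pos: [0.5185, 0.0813, 0.2552]
orientation: [-180.0, -0.0, 133.4]
contact_force: [-0.5, -0.4, -0.9]
grip_width: 0.0426
grip_force: 0.0
```

Run:
```python
from h import *
st=np.load("st.npy");loc()
plan(w(st,(-.09,.048,.190)),133,4,.5)
```

```text
stand xyz mm [-90.2  48.1 255.2] rpy [-1.7999e+02 -1.0000e-02  1.3342e+02] F [-0.5 -0.4 -0.9] w 0.043 t 28.7
4 rows:
-0,0,0.27,0,0,0.02,0.5
-0,0,0.27,0,0,0.02,0.5
-0,0,0.27,0,0,0.02,0.5
-0,0,0.27,0,0,0.02,0.5
```

>>> arm_command --targets '[0,0,0.27,0,0,0,0.5,0,0,0.27,0,0,0,0.5,0,0,0.27,0,0,0,0.5,0,0,0.27,0,0,0,0.5,0,0,0,0,0,0,0.28,0,0,0,0,0,0,0.28,0,0,0,0,0,0,0.28,0,0,0,0,0,0,0.28]'

```text
time_s: 29.7
eef_pos: [0.5191, 0.0811, 0.1913]
orientation: [180.0, 0.0, 133.3]
contact_force: [0.4, 0.6, -0.3]
grip_width: 0.0239
grip_force: 0.0
```

Run:
```python
from h import *
st=np.load("st.npy");loc()
z=observe()["eef_pos"][2];yaw=observe()["orientation"][2]
p=observe()["eef_pos"];R=Ro.from_euler("xyz",[180,0,yaw],degrees=True).as_matrix()
for th in np.linspace(.063,1.26,17)[1:]:
    q=w(st,(-.09*np.cos(th),.042+.09*np.sin(th),z));print((R.T@(q-p)/.06).round(2),th.round(2));p=q
```

```text
stand xyz mm [-89.7  48.1 191.3] rpy [1.7995e+02 3.0000e-02 1.3329e+02] F [ 0.4  0.6 -0.3] w 0.024 t 29.7
[0.05 0.09 0.  ] 0.14
[0.05 0.1  0.  ] 0.21
[0.04 0.1  0.  ] 0.29
[0.03 0.11 0.  ] 0.36
[0.03 0.11 0.  ] 0.44
[0.02 0.11 0.  ] 0.51
[0.01 0.11 0.  ] 0.59
[0.   0.11 0.  ] 0.66
[-0.01  0.11  0.  ] 0.74
[-0.02  0.11  0.  ] 0.81
[-0.02  0.11  0.  ] 0.89
[-0.03  0.11  0.  ] 0.96
[-0.04  0.1   0.  ] 1.04
[-0.05  0.1   0.  ] 1.11
[-0.06  0.1   0.  ] 1.19
[-0.06  0.09  0.  ] 1.26
```

>>> arm_command --targets '[0.05,0.09,0,0,0,0,0.28,0.05,0.1,0,0,0,0,0.28,0.04,0.1,0,0,0,0,0.28,0.03,0.11,0,0,0,0,0.28,0.03,0.11,0,0,0,0,0.28,0.02,0.11,0,0,0,0,0.28,0.01,0.11,0,0,0,0,0.28,0,0.11,0,0,0,0,0.28]'

```text
time_s: 30.7
eef_pos: [0.5464, 0.126, 0.1908]
orientation: [180.0, 0.0, 133.3]
contact_force: [-2.5, -0.4, -0.2]
grip_width: 0.024
grip_force: 1.0
```

>>> arm_command --targets '[-0.01,0.11,0,0,0,0,0.28,-0.02,0.11,0,0,0,0,0.28,-0.02,0.11,0,0,0,0,0.28,-0.03,0.11,0,0,0,0,0.28,-0.04,0.1,0,0,0,0,0.28,-0.05,0.1,0,0,0,0,0.28,-0.06,0.1,0,0,0,0,0.28,0,0,0,0,0,0,0.28]'

```text
time_s: 31.7
eef_pos: [0.5887, 0.1462, 0.1908]
orientation: [179.9, 0.0, 133.3]
contact_force: [0.3, -0.7, -0.7]
grip_width: 0.0239
grip_force: 0.0
```

Run:
```python
from h import *
loc();print(observe()["grip_force"])
```

```text
stand xyz mm [-33.5 125.  190.8] rpy [1.7995e+02 4.0000e-02 1.3329e+02] F [ 0.3 -0.7 -0.7] w 0.024 t 31.7
0.0
```

>>> arm_command --targets '[-0.02,0.03,0,0,0,0,0.28,-0.02,0.03,0,0,0,0,0.28,-0.02,0.03,0,0,0,0,0.28,0,0,0,0,0,0,0.28,0,0,0,0,0,0,0.28,0,0,0,0,0,0,0.28,0,0,0,0,0,0,0.28,0,0,0,0,0,0,0.28]'

```text
time_s: 32.7
eef_pos: [0.592, 0.1464, 0.1904]
orientation: [-179.8, -0.1, 133.3]
contact_force: [-8.1, -3.5, 3.1]
grip_width: 0.024
grip_force: 4.0
```

>>> arm_command --targets '[-0.01,0.02,0,0,0,0,0.28,-0.01,0.02,0,0,0,0,0.28,0,0,0,0,0,0,0.28,0,0,0,0,0,0,0.28,0,0,0,0,0,0,0.28,0,0,0,0,0,0,0.28,0,0,0,0,0,0,0.28,0,0,0,0,0,0,0.28]'

```text
time_s: 33.7
eef_pos: [0.5922, 0.1465, 0.1902]
orientation: [-179.5, -0.2, 133.3]
contact_force: [-18.2, -3.9, 9.7]
grip_width: 0.024
grip_force: 8.2
```

The lever is stalled at its end stop at 18 N. I'll ease off, open and lift clear.

>>> arm_command --targets '[0.02,-0.04,0,0,0,0,0.28,0.01,-0.02,0,0,0,0,0.5,0,0,0,0,0,0,0.5,0,0,0,0,0,0,0.5,0,0,-0.3,0,0,0,0.5,0,0,-0.5,0,0,0,0.5,0,0,-0.9,0,0,0,0.5,0,0,-0.9,0,0,0,0.5]'

```text
time_s: 34.7
eef_pos: [0.5928, 0.1468, 0.3497]
orientation: [180.0, 0.0, 133.3]
contact_force: [0.3, 0.7, -0.5]
grip_width: 0.0427
grip_force: 0.0
```

>>> arm_command --targets '[0.9,0,-0.3,0,0,0,0.5,0.9,0,-0.3,0,0,0,0.5,0.9,0,0,0,0,0,0.5,0.9,0,0,0,0,0,0.5,0,0,0,0,0,0,0.5,0,0,0,0,0,0,0.5,0,0,0,0,0,0,0.5,0,0,0,0,0,0,0.5]'

```text
time_s: 35.7
eef_pos: [0.4454, 0.3033, 0.3828]
orientation: [-180.0, 0.0, 133.2]
contact_force: [0.8, -0.2, -0.2]
grip_width: 0.043
grip_force: 0.0
```

Run:
```python
from h import *
C={n:eyes.camera_model(n) for n in("scene","top")}
st=np.load("st.npy");loc()
def pr(n,P):
    c=C[n];p=c["camera_matrix"]@(np.array(c["R"])@w(st,P)+c["t"]);return p[:2]/p[2]
g0=cv2.resize(cv2.imread("pics/scene0.png"),(512,384),interpolation=cv2.INTER_AREA)
n=eyes.snapshot("scene")[:,:,::-1];cv2.imwrite("pics/z.png",n)
up=lambda a:cv2.resize(a,None,fx=8,fy=8,interpolation=cv2.INTER_CUBIC)
def track(name,y0,y1,x0,x1,dy,dx):
    m=cv2.matchTemplate(up(n[y0+dy[0]:y1+dy[1],x0+dx[0]:x1+dx[1]]),up(g0[y0:y1,x0:x1]),cv2.TM_CCOEFF_NORMED)
    _,v,_,p=cv2.minMaxLoc(m);print(name,p[0]/8+dx[0],p[1]/8+dy[0],round(v,3))
track("cap shift",188,203,256,273,(-2,10),(-4,4));print("expected",pr("scene",(0,0,.215))-pr("scene",(0,0,.245)))
track("head (0)",205,222,298,303,(-3,3),(-3,3))
track("part",219,250,218,252,(-4,4),(-4,50));print("expect ~",pr("scene",(0,-.015,.065))-pr("scene",(.008,-.07,.065)))
for th in(1.0,1.12,1.2):print("grip",th,pr("scene",(-.09*np.cos(th),.042+.09*np.sin(th),.242)),pr("top",(-.09*np.cos(th),.042+.09*np.sin(th),.242)))
gr=cv2.cvtColor(n,cv2.COLOR_BGR2GRAY);print(gr[178:204,282:312:2])
```

```text
stand xyz mm [-203.8  252.4  382.8] rpy [-1.7999e+02  1.0000e-02  1.3320e+02] F [ 0.8 -0.2 -0.2] w 0.043 t 35.7
cap shift 0.125 5.75 0.816
expected [-0.36815925  5.67101201]
head (0) 0.0 0.0 0.999
part 6.125 0.125 0.703
expect ~ [16.28979708 -1.20275288]
grip 1.0 [302.15105881 186.0222464 ] [194.94857733 182.40348056]
grip 1.12 [303.8881075  188.46946575] [193.85419532 178.9322689 ]
grip 1.2 [304.85011672 190.18375323] [193.36217886 176.55695263]
[[238 240 240 240 226 238 173  97 100  99  99  98  98  98  98]
 [211 236 239 240 217 239 137  98 100 100 100  99  99  98  98]
 [182 201 227 236 222 239 118 100 100  99 100  99  98  97  98]
 [217 191 190 198 235 227 107  99 100 100 100  99  98  99  97]
 [239 228 203 175 239 203  99 100 100 100 100  99  99  98  98]
 [240 240 225 203 238 161  97 100 100 100  99  99  98  98  98]
 [239 240 213 226 238 117 100 100 100  99 100  99  98  98  99]
 [226 238 212 233 228 101  99 100 100 100 100  99  98  98  98]
 [187 208 217 237 202 102 101 101 100 100 100  99  99  98  98]
 [171 174 187 222 170 101 101 100 100 100  99  98  98  98  98]
 [165 171 171 184 1
[... 289 characters left out ...]
9  97]
 [101 100 100 101 101 100 100 100 100  99 116 144 127  98  98]
 [102 102 102 101 102 101 101 100 100  99 103 116 105  98  98]
 [102 101 101 101 100 100 100 100 100 100 102 104  98  98  98]
 [101 101 101 101 101 101 101  99  99  98 104 103  98  99  98]
 [102 102 101 101 101 100  99  99 103 111 103 103  97  99  98]
 [102 101 101 101 100  99 103 116 147 174 104 103  97  98  98]
 [101 101 100 100 102 115 150 192 223 241 112 102  97  98  98]
 [102  99 101 113 136 183 227 249 248 246 126 100  98  99  99]
 [102 111 130 179 213 245 248 248 239 220 127 100  99  98  97]
 [127 177 205 244 248 248 240 224 194 149 107  98  99  98  98]
 [197 243 247 249 242 227 199 160 156 137  96  98  98  97  98]]
```

The grip is at px (304,191), which matches 1.2 rad, and the cap moved as far as expected for a seated foot. I'll hand in.

```bash
python3 -c "
from rig import order
print(order.hand_in())"
```

```text
the job is handed in; nothing more can be done
None
```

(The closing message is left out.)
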